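# Stack the culture plates and hold the marker ready to label the top one

### The job

Stack the culture plates squarely where the amber one stands: the green plate on the amber one, then the red plate on the green one. Then draw the blue marker out of its docking block and tip it to a writing slant of about 45 degrees, nib down, and finish while still holding it there: nib a few centimetres above the middle of the red plate's lid, touching nothing. Leave the red marker, the tape and the timer as they are.

Things in the scene. Friction and masses are not known exactly. Their poses are not given: they have to be found in the camera images.
- dish_amber: closed round culture plate, clear with amber agar, lid diameter 56, height 16, 35 g. Its lid, solid from 4 above the underside to the flat top, is what the fingers grip; the foot below is 51 in diameter. Does not come apart. Origin at the centre of the underside, z up. Stays as the bottom of the pile.
- dish_green: closed round culture plate, clear with dark green agar, lid diameter 56, height 16, 35 g. Its lid, solid from 4 above the underside to the flat top, is what the fingers grip; the foot below is 51 in diameter. Does not come apart. Origin at the centre of the underside, z up. Goes on the amber plate.
- dish_red: closed round culture plate, clear with dark red agar, lid diameter 56, height 16, 35 g. Its lid, solid from 4 above the underside to the flat top, is what the fingers grip; the foot below is 51 in diameter. Does not come apart. Origin at the centre of the underside, z up. Goes on top.
- marker_blue: uncapped felt marker, white barrel, blue band and tail, 130 long, 30 g. Origin at the nib tip, z axis from nib to tail. Barrel diameter 17 from 35 above the nib to the tail, neck below it diameter 12. Starts upright, nib down, in a well of the block, shoulder on the block's top: nib 15, tail 145 above the table. Grip 105 above the nib, closing along the block's x.
- marker_red: uncapped felt marker, white barrel, red band and tail, 130 long, 30 g. Origin at the nib tip, z axis from nib to tail. Barrel diameter 17 from 35 above the nib to the tail, neck below it diameter 12. Starts upright, nib down, in a well of the block, shoulder on the block's top: nib 15, tail 145 above the table. Stays in its well.
- dock: grey docking block, fixed to the worktable, 50 (x) x 116 (y) x 50 high with a black base plate 66 x 132 x 6. Two wells of diameter 14, 40 deep, open at the top, at y = +30 and y = -30; either marker may be in either. Origin at the centre of the underside, z up.
- tape: ring of beige masking tape lying flat behind the plates, 96 across, 25 high; origin at the centre of its underside
- timer: white kitchen-type timer lying flat, 66 x 66 x 20; origin at the centre of its underside
There are look-alikes about, which are no part of the job. What is shaped like the marker_blue but yellow is not meant.

How it is judged (in metres and radians):
On the way, in this order (a step that is already met when the one before it is completed fails the run):
1. the green plate lies squarely on the amber one, let go (horizontal distance between dish_green and dish_amber below 0.005 m and z of dish_green in the frame of dish_amber between 0.013 and 0.019 m and contact force between the fingers and dish_green below 0.05 N), for 0.2 s.
2. the red plate lies squarely on the green one, let go (all of step 1 and horizontal distance between dish_red and dish_green below 0.005 m and z of dish_red in the frame of dish_green between 0.013 and 0.019 m and contact force between the fingers and dish_red below 0.05 N), for 0.2 s.
3. the blue marker is held with its nib clear above the docking block (contact force between the fingers and marker_blue above 0.5 N and z of marker_blue in the frame of dock above 0.055 m), for 0.1 s.
At the end, for the whole second after the job is handed in: green on amber, red on green, each centred within 5 mm, level, let go; amber within 25 mm of its start; blue marker held still in the fingers alone, 32 to 58 degrees off upright, nib down, nib 4 to 60 mm above the red plate's lid and within 20 mm of its middle (all of step 2 and angle between each of dish_amber, dish_green, dish_red's own z axis and vertical below 0.06 rad and height (world z) of dish_amber below 0.004 m and distance of dish_amber from where it was at the start of the episode below 0.025 m and contact force between the fingers and marker_blue above 0.5 N and angle between marker_blue's own z axis and vertical between 0.55 and 1.02 rad and horizontal distance between marker_blue and dish_red below 0.02 m and z of marker_blue in the frame of dish_red between 0.02 and 0.076 m and linear speed of marker_blue below 0.02 m/s and contact force between marker_blue and dish_red below 0.02 N and contact force between marker_blue and dock below 0.02 N and contact force between the arm and dish_red below 0.05 N and contact force between the fingers and dish_amber below 0.05 N); the arm keeps its last pose, push and grip.
It fails at once if the red marker is pulled out of or knocked in its well (distance of marker_red from where it was at the start of the episode above 0.015 m or angle between marker_red's own z axis and vertical above 0.25 rad).
It fails at once if the tape or the timer is shifted (distance of any of tape, timer from where it was at the start of the episode above 0.02 m).
It also fails if it takes over 69 s, if anything falls off the work surface, if the arm or the gripper's body presses on something with over 40 N, if the wrist force passes 120 N, or if a joint passes its speed limit or range.

### The arm

A 6-joint arm with a two-finger parallel gripper is mounted at the origin on a cart in front of the work surface, level with it; the furniture and walls round the work are solid. World frame = base frame: x ahead of the robot, y to its left, z up, the work surface at z = 0. Lengths are in mm, angles in rad, forces in N, time in s.
With the tool pointing down it reaches from about 300 to 1000 mm from the base axis. Payload 5.1 kg.
Tool frame: the origin (TCP) lies midway between the tips of the shut fingers; the grasp point (between the pads) lies 19 mm behind it; z points along the fingers, y is the line along which they close (so a half turn about z gives the same grasp; the last joint's range is limited). The gripper opens to 95 mm and grips with 3 to 60 N. Pads are 20 mm wide; open, the fingers measure 119 mm over their backs; the gripper's body (75 mm by 180 mm) begins 59 mm behind the grasp point.
Start: joints at [-1.231, 0.124, 1.65, -0, 1.367, -0.083], TCP at [266.672, -592.765, 214.656] pointing down, gripper open.
Joint ranges: [-2.61, 2.61], [-1.02, 2.33], [0.03, 2.71], [-1.35, 4.49], [0.32, 2.68], [-2.91, 2.91]. Speed limits (rad/s): [2.57, 2.57, 3.14, 3.14, 3.14, 3.14].

### API

Orientations are given as a 3x3 rotation matrix whose columns are the frame's x, y, z axes.
In Python, from workcell import * gives the robot as it stands. The module is installed in compiled form; this text tells all that it offers.
- The arm moves only by the tool arm_command, never from a script. Its argument "increments" is text: rows parted by semicolons, each of 7 numbers parted by spaces: the finger opening in cm, from 0 to 9.51, then the shift along the tool's x, y, z in cm, then the turn, a rotation vector about the tool's x, y, z in degrees. In form: gripper dx dy dz rx ry rz; .... A call has 1 to 12 rows; each row shifts and turns the commanded pose from where the row before left it, along the tool's axes as they then stand; what a row does not reach is not made up. A row lasts 1/12 s, in which the tool goes at most 41.7 mm and 7.16 degrees, less where a joint would pass 70% of its speed; a pose out of reach is approached as far as the arm can. A call with a gripper value outside its range is refused whole. The fingers move at their own pace and stop on an object; "squeeze" is the grip in N (left out, the last holds). Time passes only in rows, so rows that do not move let the fingers close. It gives the time, the measured TCP pose, the force, the opening and the grip force at its end, in the units of the state.
- get_obs(): the state, without advancing time (a new reading comes with each control period).
- get_image(name): name is "scene" or "side" or "wrist"; returns a dict with "pixels" (400x640x3 uint8, red, green, blue), "K" (3x3 intrinsics, pixels), "T" (4x4, takes a point from camera to world coordinates). Camera axes: x right, y up, looking along -z (the intrinsics and any distortion apply to the point x, -y, -z); pixel columns grow to the right and rows downward; lengths in mm; the calibration is good to about 2 mm. A picture is of the moment at which its call begins. There is no depth.
- hand_in(): hands the job in; it is judged then, once.
Trained networks look in a picture, given as the dict that the camera call returned (one of the last four; its "shot" number tells which), for a name from the list of things; names that differ only in an ending like _2 or _b are one class to them, and where a whole thing is asked for, a point or a joint stands for the part that bears it (a point fixed in the world has none). Each returns a list of dicts, best first, with "score" (0 to 1); they miss things now and then, are a little off and sometimes report something else, mostly with a low value. They report only what shows in the picture. A call takes as long as a camera call. They do not tell look-alikes from the thing itself.
- recognise(picture, target): "location" ([x, y, z] in mm, in world coordinates, good to about 4 mm: the middle of the surface that is visible of it).
The state is a dict: "t": time; "q": joint angles; "joint_velocities": joint speeds; "joint_efforts": joint torques, N m; "tcp_pos": TCP position; "tool_rot": TCP orientation; "force": force on the tool from outside, world axes, zero at the start; "ft_torque": the same for the moment, N m; "gripper_width": finger opening in mm; "grasp_force": force on a finger pad.
Only numpy, scipy, OpenCV 4.12 (cv2) and the standard library are available. Lean on these libraries where they do the work, as an engineer would, in place of code of your own. Each camera call takes 0.05 s, during which the arm holds its last target. There are 200 camera calls.

## Working session

There is one attempt and no reset: what is moved stays moved. The work goes in short steps, Python scripts to look and compute and a tool call to move; the robot and the scene stay as the last step left them, time stands still between calls to the robot, and variables do not carry over. Pictures are saved under pics/ and viewed, at most 10 in all, crops included, and the job is handed in when it is done.

Besides the shell and the picture viewer there is one more tool, called after "Call:" as name(argument=value, ...) on one line, values as JSON. arm_command: Moves the arm, as the interface text tells. Its arguments: {"type":"object","properties":{"increments":{"type":"string"},"squeeze":{"type":"number"}},"required":["increments"]}

```bash
mkdir -p pics
cat > h.py <<'E'
from workcell import *
import numpy as np, cv2
def snap(n,f=None):
    p=get_image(n)
    if f: cv2.imwrite('pics/'+f,p['pixels'][:,:,::-1])
    return p
def proj(p,X):
    T=np.array(p['T']);c=np.linalg.inv(T)@np.append(X,1);v=np.array(p['K'])@[c[0],-c[1],-c[2]];return v[:2]/v[2]
def ray(p,u,v):
    T=np.array(p['T']);d=np.linalg.inv(np.array(p['K']))@[u,v,1];d=T[:3,:3]@[d[0],-d[1],-d[2]];return T[:3,3],d/np.linalg.norm(d)
def onz(p,u,v,z):
    o,d=ray(p,u,v);return o+d*(z-o[2])/d[2]
def tri(*prs):
    A=0;b=0
    for p,u,v in prs:
        o,d=ray(p,u,v);M=np.eye(3)-np.outer(d,d);A=A+M;b=b+M@o
    return np.linalg.solve(A,b)
E
python3 - <<'E'
from h import *
o=get_obs();print(o['t'],o['tcp_pos'],np.round(o['tool_rot'],3).tolist())
for c in('scene','side'):
    p=snap(c,c+'0.png');print(c,p['T'].round(2).tolist(),p['K'].tolist(),[k for k in p])
    for n in('dish_amber','dish_green','dish_red','marker_blue','marker_red','dock','tape','timer'):
        print(n,[(np.round(r['location']).tolist(),round(r['score'],2),proj(p,r['location']).round().tolist()) for r in recognise(p,n)[:4]])
E
```

```text
0.0 [ 266.45677586 -592.17165626  213.4083204 ] [[0.912, 0.41, -0.001], [0.41, -0.912, 0.002], [0.0, -0.002, -1.0]]
scene [[-0.54, 0.66, -0.52, 119.46], [-0.84, -0.43, 0.33, 399.88], [-0.0, 0.61, 0.79, 729.77], [0.0, 0.0, 0.0, 1.0]] [[403.0165370791771, 0.0, 312.0241043419952], [0.0, 403.0165370791771, 189.09816257922947], [0.0, 0.0, 1.0]] ['pixels', 'K', 'T', 'shot']
dish_amber [([509.0, 209.0, 18.0], 0.65, [289.0, 236.0])]
dish_green [([443.0, 314.0, 18.0], 0.84, [259.0, 287.0])]
dish_red [([425.0, 101.0, 17.0], 0.89, [356.0, 241.0])]
marker_blue [([620.0, -43.0, 88.0], 0.69, [359.0, 132.0])]
marker_red [([514.0, 11.0, 106.0], 0.65, [369.0, 166.0])]
dock [([518.0, -4.0, 42.0], 0.73, [370.0, 182.0])]
tape [([613.0, 144.0, 24.0], 0.62, [290.0, 187.0])]
timer [([657.0, 263.0, 18.0], 0.62, [234.0, 198.0])]
side [[-0.97, 0.1, -0.22, 364.98], [-0.24, -0.34, 0.91, 880.95], [0.02, 0.93, 0.36, 365.8], [0.0, 0.0, 0.0, 1.0]] [[459.0164524397658, 0.0, 318.8177571143277], [0.0, 459.0164524397658, 202.52140548455938], [0.0, 0.0, 1.0]] ['pixels', 'K', 'T', 'shot']
dish_amber [([519.0, 217.0, 14.0], 0.87, [320.0, 253.0])]
dish_green [([443.0, 324.0, 13.0], 0.59, [355.0, 294.0])]
dish_red [([429.0, 114.0, 17.0], 0.84, [382.0, 232.0]), ([522.0, 9.0, 103.0], 0.43, [344.0, 167.0])]
marker_blue [([627.0, -37.0, 73.0], 0.78, [300.0, 171.0]), ([546.0, -44.0, 112.0], 0.53, [337.0, 155.0])]
marker_red [([520.0, 7.0, 103.0], 0.81, [345.0, 167.0])]
dock [([523.0, 30.0, 30.0], 0.65, [340.0, 205.0])]
tape [([620.0, 155.0, 18.0], 0.61, [275.0, 229.0])]
timer [([662.0, 270.0, 21.0], 0.58, [226.0, 253.0])]
```

View pics/scene0.png

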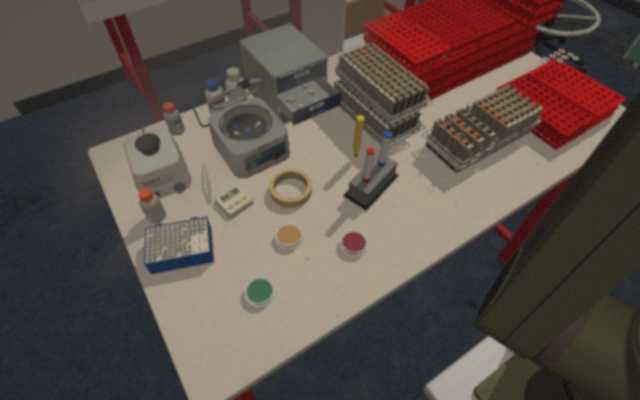

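View pics/side0.png

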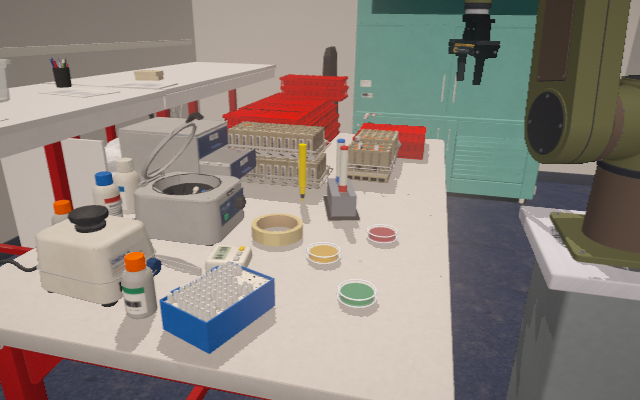

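The scene shows amber at (289,236), green (259,287), red (353,243). In the dock, blue is at (386,150) and red at (369,165). The yellow look-alike stands alone at (358,137). The side view agrees.

```bash
cat >> h.py <<'E'
def blobs(p,col,amin=60):
    h=cv2.cvtColor(p['pixels'],cv2.COLOR_RGB2HSV)
    lo,hi={'green':((60,80,40),(90,255,255)),'amber':((12,80,90),(22,255,255)),'red':((168,70,60),(180,255,255)),'blue':((100,120,60),(125,255,255))}[col]
    m=cv2.inRange(h,lo,hi)
    if col=='red': m|=cv2.inRange(h,(0,70,60),(6,255,255))
    n,l,s,c=cv2.connectedComponentsWithStats(m)
    return [(c[i].round(1).tolist(),s[i].tolist()) for i in range(1,n) if s[i][4]>=amin]
E
python3 - <<'E'
from h import *
S={c:snap(c) for c in('scene','side')}
near={'green':((259,290),(357,294)),'amber':((289,236),(323,253)),'red':((354,243),(382,234))}
for k,v in near.items():
    b=[min(blobs(S[c],k),key=lambda x:np.hypot(*np.subtract(x[0],v[i]))) for i,c in enumerate(S)]
    print(k,b,tri(*[(S[c],*b[i][0]) for i,c in enumerate(S)]).round(1))
p=get_image('wrist');o=get_obs();R=np.array(o['tool_rot']);T=p['T']
print((R.T@(T[:3,3]-o['tcp_pos'])).round(1),(R.T@T[:3,:3]).round(3).tolist(),p['K'][0])
E
```

```text
green [([258.8, 290.3], [248, 280, 23, 21, 373]), ([133.1, 290.3], [122, 286, 22, 8, 109])] [593.7 372.2  -6.7]
amber [([288.4, 234.5], [278, 225, 22, 20, 345]), ([323.3, 250.3], [310, 245, 28, 11, 240])] [515.1 208.2  14.9]
red [([353.5, 241.7], [343, 232, 22, 21, 351]), ([381.8, 231.3], [370, 227, 25, 9, 169])] [428.6 105.2  15.1]
[  71.7   -0.4 -170.7] [[-0.001, 0.967, 0.254], [1.0, 0.0, 0.0], [0.0, 0.254, -0.967]] [347.53980785   0.         313.7254868 ]
```

```bash
cat >> h.py <<'E'
from scipy.spatial.transform import Rotation as Ro
import math
def Rdown(yang):
    a=math.radians(yang);y=np.array([math.cos(a),math.sin(a),0]);z=np.array([0,0,-1.]);return np.c_[np.cross(y,z),y,z]
def plan(g,*wps,v=40,w=6.9):
    """wps: (pos,R); prints rows from measured pose"""
    o=get_obs();P=np.array(o['tcp_pos']);R=np.array(o['tool_rot']);out=[]
    for p,Rt in wps:
        p=np.array(p,float);rv=Ro.from_matrix(R.T@Rt).as_rotvec(degrees=True)
        n=max(1,math.ceil(np.linalg.norm(p-P)/v),math.ceil(np.linalg.norm(rv)/w))
        d=(p-P)/n; st=Ro.from_rotvec(rv/n,degrees=True).as_matrix()
        for i in range(n):
            s=R.T@d/10; out.append(f"{g} "+" ".join(f"{x:.2f}" for x in s)+" "+" ".join(f"{x:.1f}" for x in rv/n)); R=R@st
        P=p;R=Rt
    for i in range(0,len(out),12): print("; ".join(out[i:i+12]),'\n')
E
python3 - <<'E'
from h import *
plan(9.5,([470,215,190],Rdown(58)),v=42)
E
```

```text
9.5 2.58 -3.27 0.12 0.0 0.0 -6.2; 9.5 2.92 -2.97 0.12 0.0 0.0 -6.2; 9.5 3.22 -2.64 0.12 0.0 0.0 -6.2; 9.5 3.49 -2.27 0.12 0.0 0.0 -6.2; 9.5 3.71 -1.88 0.12 0.0 0.0 -6.2; 9.5 3.90 -1.47 0.12 0.0 0.0 -6.2; 9.5 4.03 -1.04 0.12 0.0 0.0 -6.2; 9.5 4.12 -0.60 0.12 0.0 0.0 -6.2; 9.5 4.16 -0.16 0.12 0.0 0.0 -6.2; 9.5 4.15 0.29 0.12 0.0 0.0 -6.2; 9.5 4.10 0.74 0.12 0.0 0.0 -6.2; 9.5 3.99 1.18 0.12 0.0 0.0 -6.2 

9.5 3.84 1.60 0.12 0.0 0.0 -6.2; 9.5 3.65 2.01 0.12 0.0 0.0 -6.2; 9.5 3.41 2.39 0.12 0.0 0.0 -6.2; 9.5 3.13 2.74 0.12 0.0 0.0 -6.2; 9.5 2.82 3.06 0.12 0.0 0.0 -6.2; 9.5 2.47 3.35 0.12 0.0 0.0 -6.2; 9.5 2.10 3.60 0.12 0.0 0.0 -6.2; 9.5 1.70 3.80 0.12 0.0 0.0 -6.2
```

Call:
arm_command(increments="9.5 2.6 -3.3 0.1 0 0 -6.2; 9.5 2.9 -3.0 0.1 0 0 -6.2; 9.5 3.2 -2.6 0.1 0 0 -6.2; 9.5 3.5 -2.3 0.1 0 0 -6.2; 9.5 3.7 -1.9 0.1 0 0 -6.2; 9.5 3.9 -1.5 0.1 0 0 -6.2; 9.5 4.0 -1.0 0.1 0 0 -6.2; 9.5 4.1 -0.6 0.1 0 0 -6.2; 9.5 4.1 -0.2 0.1 0 0 -6.2; 9.5 4.1 0.3 0.1 0 0 -6.2; 9.5 4.1 0.7 0.1 0 0 -6.2; 9.5 4.0 1.2 0.1 0 0 -6.2")

```text
t: 2.05
tcp_pos: [386.4, -108.1, 203.0]
tool_rot: [[-0.155, 0.988, 0.002], [0.988, 0.155, -0.001], [-0.001, 0.001, -1.0]]
force: [0.6, -0.8, 0.3]
gripper_width: 95.1
grasp_force: 0.0
```

Call:
arm_command(increments="9.5 3.8 1.6 0.1 0 0 -6.2; 9.5 3.6 2.0 0.1 0 0 -6.2; 9.5 3.4 2.4 0.1 0 0 -6.2; 9.5 3.1 2.7 0.1 0 0 -6.2; 9.5 2.8 3.1 0.1 0 0 -6.2; 9.5 2.5 3.3 0.1 0 0 -6.2; 9.5 2.1 3.6 0.1 0 0 -6.2; 9.5 1.7 3.8 0.1 0 0 -6.2; 9.5 0 0 0 0 0 0; 9.5 0 0 0 0 0 0")

```text
t: 2.88
tcp_pos: [466.4, 213.6, 194.3]
tool_rot: [[-0.852, 0.524, -0.001], [0.524, 0.852, -0.001], [0.001, -0.001, -1.0]]
force: [-1.7, -0.7, 0.4]
gripper_width: 95.1
grasp_force: 0.0
```

Run:
```python
from h import *
p=snap('wrist','w1.png');o=get_obs();print(o['t'],o['tcp_pos'],o['tool_rot'].round(3).tolist(),o['q'],o['force'])
for c in('green','amber','red'):
    print(c,[(b,onz(p,*b[0],14).round(1).tolist()) for b in blobs(p,c,300)])
```

```text
2.9333 [466.36247149 212.27661327 194.40381646] [[-0.851, 0.525, -0.001], [0.525, 0.851, -0.001], [0.0, -0.001, -1.0]] [ 3.22578791e-01 -1.71020625e-01  1.97415745e+00 -4.06285114e-04
  1.33937176e+00 -6.94854116e-01] [ 0.72783377 -0.18303231 -0.20509192]
green [(([388.3, 99.3], [364, 75, 49, 50, 1886]), [441.1, 314.9, 14.0])]
amber [(([331.9, 216.7], [310, 196, 45, 43, 1540]), [515.7, 206.3, 14.0]), (([293.3, 321.6], [283, 305, 21, 36, 364]), [601.9, 102.8, 14.0]), (([369.1, 323.7], [356, 305, 67, 35, 414]), [650.3, 176.2, 14.0])]
red [(([205.5, 199.1], [183, 177, 46, 45, 1572]), [429.5, 103.4, 14.0])]
```

View pics/w1.png

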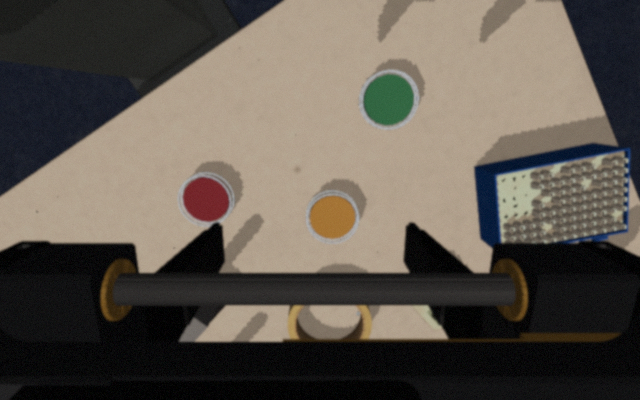

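Green shows at (388,99), amber (332,217) and red (205,199), and the heights agree with the lid tops. Next I hover squarely over each plate at the same yaw so that camera bias cancels.

Run:
```python
from h import *
plan(9.5,([515.7,206.3,130],Rdown(58)),v=41)
```

```text
9.5 -2.26 1.05 3.22 -0.0 -0.0 0.1; 9.5 -2.25 1.05 3.22 -0.0 -0.0 0.1
```

Call:
arm_command(increments="9.5 -2.3 1.1 3.2 0 0 0; 9.5 -2.2 1.0 3.2 0 0 0.2; 9.5 0 0 0 0 0 0; 9.5 0 0 0 0 0 0; 9.5 0 0 0 0 0 0")

```text
t: 3.35
tcp_pos: [516.0, 204.9, 131.5]
tool_rot: [[-0.847, 0.531, 0.0], [0.531, 0.847, 0.0], [-0.0, 0.0, -1.0]]
force: [-0.9, 0.3, 0.3]
gripper_width: 95.0
grasp_force: 0.0
```

```bash
cat >> h.py <<'E'
def dish(c,z=14):
    p=get_image('wrist');o=get_obs();b=max(blobs(p,c,300),key=lambda b:b[1][4]);X=onz(p,*b[0],z)
    print(o['t'],'tcp',np.round(o['tcp_pos'],1),c,b,X.round(1),'tool off',(o['tool_rot'].T@(X-o['tcp_pos'])).round(1));return p,X
E
python3 - <<'E'
from h import *
dish('amber')
plan(9.5,([441,315,130],Rdown(58)),v=41)
E
```

```text
3.4 tcp [516.4 205.3 132.7] amber ([314.5, 187.7], [287, 161, 56, 55, 2461]) [515.6 206.5  14. ] tool off [  1.6   0.3 118.7]
9.5 3.05 1.32 0.06 0.0 0.0 -0.0; 9.5 3.05 1.32 0.06 0.0 0.0 -0.0; 9.5 3.05 1.32 0.07 0.0 0.0 -0.0; 9.5 3.05 1.32 0.07 0.0 0.0 -0.0
```

Call:
arm_command(increments="9.5 3.05 1.3 0 0 0 0; 9.5 3.05 1.3 0 0 0 0; 9.5 3.05 1.3 0 0 0 0; 9.5 3.05 1.3 0 0 0 0; 9.5 0 0 0 0 0 0; 9.5 0 0 0 0 0 0; 9.5 0 0 0 0 0 0")

```text
t: 3.98
tcp_pos: [440.5, 314.8, 132.8]
tool_rot: [[-0.849, 0.529, 0.003], [0.529, 0.849, 0.001], [-0.002, 0.003, -1.0]]
force: [0.9, -0.3, -1.0]
gripper_width: 94.9
grasp_force: 0.0
```

Run:
```python
from h import *
dish('green')
```

```text
4.0333 tcp [440.7 314.3 132.3] green ([313.8, 187.9], [287, 162, 54, 53, 2288]) [440.5 315.8  14. ] tool off [  1.1   0.9 118.3]
```

Call:
arm_command(increments="9.5 0.1 0.05 3.7 0 0 0; 9.5 0 0 3.7 0 0 0; 9.5 0 0 3.0 0 0 0; 9.5 0 0 1.5 0 0 0; 9.5 0 0 0.8 0 0 0; 9.5 0 0 0 0 0 0; 9.5 0 0 0 0 0 0")

```text
t: 4.62
tcp_pos: [440.6, 315.3, 4.7]
tool_rot: [[-0.848, 0.531, 0.001], [0.531, 0.848, 0.001], [-0.001, 0.001, -1.0]]
force: [0.4, 0.7, 0.5]
gripper_width: 95.0
grasp_force: 0.0
```

Call:
arm_command(increments="5 0 0 0 0 0 0; 5 0 0 0 0 0 0; 5 0 0 0 0 0 0; 5 0 0 0 0 0 0; 5 0 0 0 0 0 0; 5 0 0 0 0 0 0; 5 0 0 0 0 0 0; 5 0 0 0 0 0 0", squeeze=15)

```text
t: 5.28
tcp_pos: [439.4, 315.6, 3.8]
tool_rot: [[-0.848, 0.529, 0.0], [0.529, 0.848, 0.0], [0.0, 0.0, -1.0]]
force: [-0.4, 0.5, 0.6]
gripper_width: 55.7
grasp_force: 15.0
```

Call:
arm_command(increments="5 0 0 -2 0 0 0; 5 0 0 -3 0 0 0; 5 -2.4 -1.0 0 0 0 0; 5 -2.6 -1.1 0 0 0 0; 5 -2.6 -1.1 0 0 0 0; 5 -2.6 -1.1 0 0 0 0; 5 -2.0 -0.9 0 0 0 0; 5 0 0 0 0 0 0; 5 0 0 2 0 0 0; 5 0 0 1 0 0 0; 5 0 0 0 0 0 0; 5 0 0 0 0 0 0")

```text
t: 6.28
tcp_pos: [513.9, 207.0, 22.4]
tool_rot: [[-0.849, 0.529, -0.003], [0.529, 0.849, -0.001], [0.002, -0.002, -1.0]]
force: [0.7, -0.6, 1.5]
gripper_width: 55.9
grasp_force: 15.0
```

Run:
```python
from h import *
p,_=dish('green',34)
S={c:get_image(c) for c in('scene','side')}
a=np.hstack([cv2.resize(S['scene']['pixels'][190:280,240:340],(400,360)),cv2.resize(S['side']['pixels'][200:290,270:370],(400,360))])
cv2.imwrite('pics/c1.png',a[:,:,::-1])
```

```text
6.3333 tcp [514.7 207.3  23.4] green ([313.7, 244.1], [267, 209, 94, 65, 5218]) [510.5 209.6  34. ] tool off [  4.8  -0.3 -10.6]
```

View pics/c1.png

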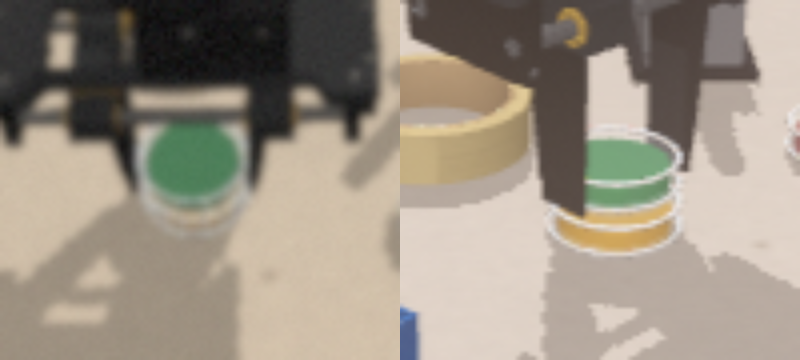

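The crop shows green held just above amber and aligned in both views. I'll lower it and release.

Call:
arm_command(increments="5 0 0 0.2 0 0 0; 5 0 0 0.15 0 0 0; 5 0 0 0 0 0 0; 5 0 0 0 0 0 0; 9.5 0 0 0 0 0 0; 9.5 0 0 0 0 0 0; 9.5 0 0 0 0 0 0; 9.5 0 0 0 0 0 0; 9.5 0 0 0 0 0 0")

```text
t: 7.18
tcp_pos: [515.4, 206.9, 20.2]
tool_rot: [[-0.848, 0.53, 0.0], [0.53, 0.848, 0.0], [-0.0, 0.0, -1.0]]
force: [0.5, 0.6, -1.5]
gripper_width: 83.5
grasp_force: 0.0
```

Call:
arm_command(increments="9.5 0 0 -2 0 0 0; 9.5 0 0 -4 0 0 0; 9.5 0 0 -4 0 0 0; 9.5 0 0 -2.8 0 0 0; 9.5 0 0 0 0 0 0; 9.5 0 0 0 0 0 0; 9.5 0 0 0 0 0 0")

```text
t: 7.77
tcp_pos: [514.8, 206.7, 147.5]
tool_rot: [[-0.848, 0.53, -0.001], [0.53, 0.848, -0.0], [0.001, -0.001, -1.0]]
force: [0.8, 0.5, -0.3]
gripper_width: 94.7
grasp_force: 0.0
```

Run:
```python
from h import *
p,X=dish('green',30)
q=get_image('side')
print(proj(p,[515.6,206.5,30]),[b for b in blobs(q,'green')],[b for b in blobs(q,'amber')],proj(q,X),proj(q,[515.6,206.5,14]))
plan(9.5,([429,103.8,132.5],Rdown(58)),v=41)
```

```text
7.8167 tcp [514.3 206.5 146.5] green ([314.4, 190.8], [287, 164, 55, 54, 2294]) [516.5 206.8  30. ] tool off [ -2.    1.7 116.5]
[313.5503225  190.09496074] [([464.5, 6.9], [372, 0, 183, 16, 2698]), ([133.1, 290.3], [122, 286, 22, 8, 109])] [([324.7, 111.8], [306, 107, 36, 11, 190]), ([60.1, 203.7], [54, 200, 16, 11, 87]), ([276.6, 229.6], [252, 214, 50, 32, 1221]), ([132.7, 259.8], [125, 252, 19, 20, 223]), ([323.1, 258.8], [309, 255, 29, 8, 130])] [323.3661408  242.10809767] [323.75443882 250.69501769]
9.5 0.44 -3.30 0.35 -0.0 -0.0 0.0; 9.5 0.44 -3.30 0.34 -0.0 -0.0 0.0; 9.5 0.44 -3.30 0.34 -0.0 -0.0 0.0; 9.5 0.44 -3.30 0.34 -0.0 -0.0 0.0
```

Green sits within about 1 mm of amber. Next is red.

Call:
arm_command(increments="9.5 0.5 -3.3 0.4 0 0 0; 9.5 0.5 -3.3 0.4 0 0 0; 9.5 0.4 -3.4 0.4 0 0 0; 9.5 0.4 -3.3 0.4 0 0 0; 9.5 0 0 0 0 0 0; 9.5 0 0 0 0 0 0; 9.5 0 0 0 0 0 0")

```text
t: 8.45
tcp_pos: [429.6, 103.7, 131.5]
tool_rot: [[-0.848, 0.53, -0.001], [0.53, 0.848, 0.0], [0.001, -0.0, -1.0]]
force: [1.0, -0.5, 0.4]
gripper_width: 94.7
grasp_force: 0.0
```

Run:
```python
from h import *
dish('red')
```

```text
8.5 tcp [430.1 104.  132. ] red ([312.3, 189.2], [285, 162, 56, 55, 2424]) [429.1 103.   14. ] tool off [  0.3  -1.3 118. ]
```

Call:
arm_command(increments="9.5 0.13 -0.15 3.7 0 0 0; 9.5 0 0 3.7 0 0 0; 9.5 0 0 3.0 0 0 0; 9.5 0 0 1.5 0 0 0; 9.5 0 0 0.9 0 0 0; 9.5 0 0 0 0 0 0; 9.5 0 0 0 0 0 0")

```text
t: 9.08
tcp_pos: [428.6, 103.5, 4.6]
tool_rot: [[-0.849, 0.529, 0.0], [0.529, 0.849, 0.0], [-0.0, 0.0, -1.0]]
force: [0.3, -0.1, 0.7]
gripper_width: 94.6
grasp_force: 0.0
```

Call:
arm_command(increments="5 0 0 0 0 0 0; 5 0 0 0 0 0 0; 5 0 0 0 0 0 0; 5 0 0 0 0 0 0; 5 0 0 0 0 0 0; 5 0 0 0 0 0 0; 5 0 0 0 0 0 0; 5 0 0 0 0 0 0", squeeze=15)

```text
t: 9.75
tcp_pos: [427.9, 103.0, 4.4]
tool_rot: [[-0.848, 0.53, 0.0], [0.53, 0.848, 0.0], [-0.0, 0.0, -1.0]]
force: [-0.0, -0.1, 1.4]
gripper_width: 55.5
grasp_force: 15.0
```

Call:
arm_command(increments="5 0 0 -3 0 0 0; 5 0 0 -4 0 0 0; 5 -0.5 3.3 0 0 0 0; 5 -0.5 3.4 0 0 0 0; 5 -0.5 3.4 0 0 0 0; 5 -0.43 3.35 0 0 0 0; 5 0 0 0 0 0 0; 5 0 0 2 0 0 0; 5 0 0 1.4 0 0 0; 5 0 0 0 0 0 0; 5 0 0 0 0 0 0")

```text
t: 10.67
tcp_pos: [514.2, 206.4, 39.1]
tool_rot: [[-0.848, 0.53, -0.003], [0.53, 0.848, -0.001], [0.002, -0.002, -1.0]]
force: [-0.4, -0.7, -0.9]
gripper_width: 55.3
grasp_force: 15.0
```

Run:
```python
from h import *
S={c:get_image(c) for c in('scene','side')}
a=np.hstack([cv2.resize(S['scene']['pixels'][190:280,240:340],(400,360)),cv2.resize(S['side']['pixels'][200:290,270:370],(400,360))])
cv2.imwrite('pics/c2.png',a[:,:,::-1])
```

```text
(no output)
```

View pics/c2.png

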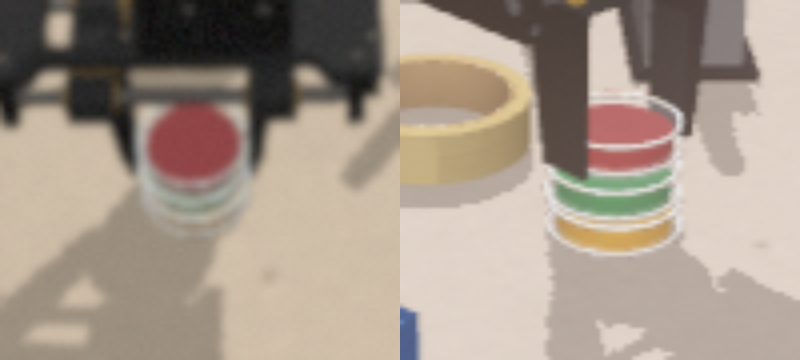

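The crop shows red just above green, with the three rims in line. I'll lower it and release.

Call:
arm_command(increments="5 0 0 0.2 0 0 0; 5 0 0 0.15 0 0 0; 5 0 0 0 0 0 0; 5 0 0 0 0 0 0; 9.5 0 0 0 0 0 0; 9.5 0 0 0 0 0 0; 9.5 0 0 0 0 0 0; 9.5 0 0 0 0 0 0; 9.5 0 0 0 0 0 0")

```text
t: 11.52
tcp_pos: [515.4, 206.9, 36.8]
tool_rot: [[-0.848, 0.53, 0.0], [0.53, 0.848, 0.0], [-0.0, 0.0, -1.0]]
force: [1.0, -0.2, -0.5]
gripper_width: 83.5
grasp_force: 0.0
```

Call:
arm_command(increments="9.5 0 0 -2 0 0 0; 9.5 0 0 -4 0 0 0; 9.5 0 0 -4 0 0 0; 9.5 0 0 -2.8 0 0 0; 9.5 0 0 0 0 0 0; 9.5 0 0 0 0 0 0; 9.5 0 0 0 0 0 0")

```text
t: 12.1
tcp_pos: [514.8, 206.7, 163.9]
tool_rot: [[-0.848, 0.53, -0.001], [0.53, 0.848, -0.0], [0.001, -0.001, -1.0]]
force: [0.1, 0.6, -0.1]
gripper_width: 95.0
grasp_force: 0.0
```

Run:
```python
from h import *
dish('red',46)
S={c:get_image(c) for c in('scene','side')}
for c in S:
    print(c,proj(S[c],[516,206.5,48]),blobs(S[c],'red',60)[:12] if c=='x' else [b for b in blobs(S[c],'red',60) if 280<b[0][0]<350])
    for n in('marker_blue','marker_red','dock'):
        print(n,[(np.round(r['location']).tolist(),round(r['score'],2)) for r in recognise(S[c],n)[:4]])
    a=cv2.resize(S[c]['pixels'][100:230,270:420],(400,346)) if c=='scene' else cv2.resize(S[c]['pixels'][110:240,270:420],(400,346)); S[c]['a']=a
cv2.imwrite('pics/c3.png',np.hstack([S[c]['a'] for c in S])[:,:,::-1])
```

```text
12.15 tcp [514.3 206.5 163. ] red ([314.4, 191.0], [287, 164, 56, 55, 2387]) [516.8 206.6  46. ] tool off [ -2.2   1.6 116.9]
scene [287.85032854 224.66417695] [([287.3, 225.9], [276, 217, 23, 19, 349])]
marker_blue [([619.0, -41.0, 86.0], 0.69), ([534.0, -48.0, 103.0], 0.58)]
marker_red [([518.0, 8.0, 109.0], 0.72)]
dock [([518.0, -6.0, 45.0], 0.7)]
side [323.91279045 232.24735265] [([294.0, 80.7], [279, 74, 31, 15, 377]), ([328.7, 125.3], [309, 113, 32, 29, 464]), ([323.0, 232.9], [310, 228, 27, 10, 214]), ([323.0, 241.1], [309, 237, 29, 8, 135])]
marker_blue [([628.0, -40.0, 43.0], 0.69), ([546.0, -46.0, 105.0], 0.62)]
marker_red [([526.0, 8.0, 95.0], 0.77), ([620.0, 155.0, 16.0], 0.67)]
dock [([522.0, 29.0, 34.0], 0.63)]
```

View pics/c3.png

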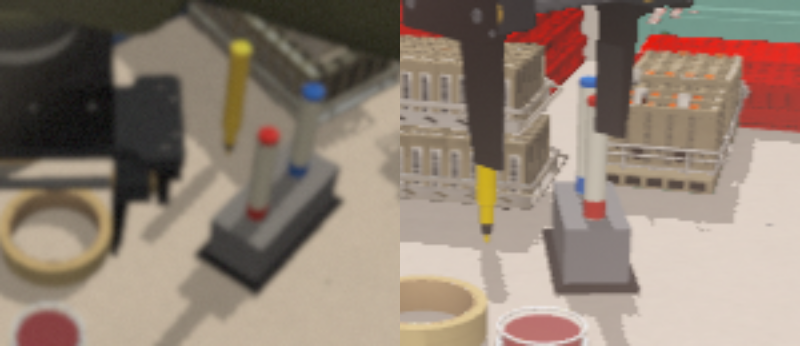

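The stack is confirmed: red's wrist pixel is the same as green's was. In the crops, blue stands in the far well (scene about (387,134)) and the red marker in the near one. Now the wrist camera goes above the dock.

Run:
```python
from h import *
plan(9.5,([514.5,206.5,255],Rdown(58)),([530,-30,255],Rdown(20)),v=41)
```

```text
9.5 0.02 -0.02 -3.03 -0.0 -0.0 0.0; 9.5 0.01 -0.02 -3.03 -0.0 -0.0 0.0; 9.5 0.01 -0.02 -3.03 -0.0 -0.0 0.0; 9.5 -2.31 -3.21 0.00 0.0 0.0 6.3; 9.5 -2.65 -2.93 0.00 0.0 0.0 6.3; 9.5 -2.95 -2.62 0.00 0.0 0.0 6.3; 9.5 -3.23 -2.28 0.00 0.0 0.0 6.3; 9.5 -3.46 -1.91 0.00 0.0 0.0 6.3; 9.5 -3.65 -1.52 0.00 0.0 0.0 6.3
```

Call:
arm_command(increments="9.5 0 0 -3 0 0 0; 9.5 0 0 -3 0 0 0; 9.5 0 0 -3 0 0 0; 9.5 -2.3 -3.2 0 0 0 6.3; 9.5 -2.6 -2.9 0 0 0 6.3; 9.5 -3.0 -2.6 0 0 0 6.3; 9.5 -3.2 -2.3 0 0 0 6.3; 9.5 -3.5 -1.9 0 0 0 6.3; 9.5 -3.6 -1.5 0 0 0 6.3; 9.5 0 0 0 0 0 0; 9.5 0 0 0 0 0 0; 9.5 0 0 0 0 0 0")

```text
t: 13.55
tcp_pos: [531.4, -28.6, 254.5]
tool_rot: [[-0.346, 0.938, -0.0], [0.938, 0.346, 0.001], [0.001, -0.0, -1.0]]
force: [-0.3, -1.7, -0.5]
gripper_width: 95.1
grasp_force: 0.0
```

Run:
```python
from h import *
p=snap('wrist','w2.png');o=get_obs();print(o['t'],o['tcp_pos'],o['tool_rot'].round(3).tolist(),o['q'].round(2))
for n in('marker_blue','marker_red','dock'): print(n,[(np.round(r['location']).tolist(),round(r['score'],2)) for r in recognise(p,n)[:4]])
for c in('blue','red'): print(c,[(b,onz(p,*b[0],145).round(1).tolist()) for b in blobs(p,c,60)])
```

```text
13.6 [531.42165492 -27.97904767 254.57516422] [[-0.347, 0.938, -0.0], [0.938, 0.347, 0.001], [0.001, -0.0, -1.0]] [-0.15 -0.16  1.86  0.    1.44 -0.51]
marker_blue [([538.0, -45.0, 132.0], 0.97), ([620.0, -42.0, 100.0], 0.6)]
marker_red [([523.0, 7.0, 145.0], 0.78)]
dock [([534.0, -22.0, 51.0], 0.67)]
blue [(([622.1, 90.5], [613, 82, 19, 18, 259]), [727.7, 129.9, 145.0]), (([596.8, 102.9], [593, 97, 9, 13, 93]), [714.3, 115.1, 145.0]), (([315.6, 220.5], [307, 212, 18, 18, 257]), [541.8, -51.6, 145.0]), (([501.7, 227.8], [491, 212, 22, 33, 206]), [693.7, -2.7, 145.0])]
red [(([319.2, 151.3], [309, 140, 22, 23, 383]), [524.1, 4.8, 145.0])]
```

View pics/w2.png

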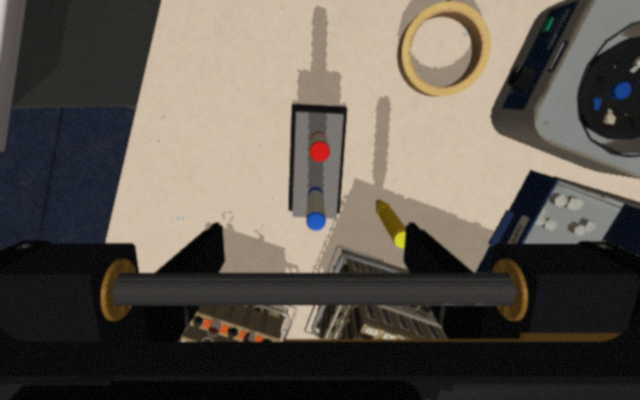

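Wrist view: blue tail at (316,220) and red tail at (319,151). The yellow one at (390,225) is about 80 mm along the closing line, so I check its height and keep the opening narrow.

Run:
```python
from h import *
S=[get_image(c) for c in('scene','side','wrist')]
E=[]
for p in S:
    m=cv2.inRange(cv2.cvtColor(p['pixels'],cv2.COLOR_RGB2HSV),(23,140,70),(33,255,255))
    n,l,s,c=cv2.connectedComponentsWithStats(m);i=1+np.argmax(s[1:,4]);ys,xs=np.where(l==i)
    E.append([(xs[ys<=ys.min()+2].mean(),ys.min()),(xs[ys>=ys.max()-2].mean(),ys.max())]);print(E[-1],s[i])
w=E[2]; 
for k in(0,1): print(tri((S[0],*E[0][k]),(S[1],*E[1][k])).round(1), tri((S[0],*E[0][k]),(S[1],*E[1][k]),(S[2],*w[1-k])).round(1))
b=[x for x in blobs(S[0],'blue',20) if 375<x[0][0]<400];print(b)
plan(5,([541.8,-51.6,200],Rdown(17.4)),v=30)
```

```text
[(np.float64(360.0), np.int64(115)), (np.float64(359.75), np.int64(125))] [357 115   7  11  50]
[(np.float64(302.1111111111111), np.int64(143)), (np.float64(302.0), np.int64(193))] [299 143   7  51 338]
[(np.float64(401.8125), np.int64(230)), (np.float64(400.85), np.int64(248))] [393 230  13  19 196]
[625.  -45.8 132.8] [626.7 -50.7 130.8]
[659.2 -96.2  17.4] [652.8 -73.8  29.3]
[([387.3, 133.8], [384, 131, 8, 6, 37])]
5 -0.86 0.05 1.82 0.0 -0.0 1.0; 5 -0.86 0.06 1.82 0.0 -0.0 1.0; 5 -0.86 0.08 1.82 0.0 -0.0 1.0
```

Call:
arm_command(increments="5 -0.85 0.05 1.8 0 0 0.9; 5 -0.85 0.05 1.8 0 0 0.9; 5 -0.85 0.1 1.8 0 0 0.8; 5 0 0 0 0 0 0; 5 0 0 0 0 0 0; 5 0 0 0 0 0 0; 5 0 0 0 0 0 0")

```text
t: 14.48
tcp_pos: [542.5, -51.9, 202.4]
tool_rot: [[-0.304, 0.953, 0.002], [0.953, 0.304, -0.0], [-0.001, 0.002, -1.0]]
force: [-0.3, 0.6, -0.0]
gripper_width: 53.9
grasp_force: 0.0
```

Run:
```python
from h import *
p=snap('wrist');s=get_image('scene');o=get_obs();print(o['tcp_pos'],o['gripper_width'])
b=min(blobs(p,'blue',100),key=lambda b:abs(b[0][0]-315));r=[x for x in blobs(s,'blue',20) if 375<x[0][0]<400]
X=onz(p,*b[0],145);print(b,X,r,proj(s,X),'tool off',o['tool_rot'].T@(X-o['tcp_pos']))
if r: print(tri((p,*b[0]),(s,*r[0][0])))
R=[(x,onz(p,*x[0],145)) for x in blobs(p,'red',100)];print(R)
```

```text
[542.47497066 -52.05676404 202.27561141] 51.188198786486296
([312.4, 210.0], [302, 199, 22, 23, 405]) [541.86204491 -51.71886491 145.        ] [([387.2, 133.9], [384, 131, 8, 7, 37])] [387.30218693 132.79248442] tool off [ 0.57121757 -0.60683001 57.27382459]
[542.34565563 -52.81747082 140.876195  ]
[(([312.7, 121.7], [300, 107, 27, 30, 614]), array([524.0727826 ,   5.05418196, 145.        ]))]
```

Call:
arm_command(increments="5 0.05 -0.05 3 0 0 0; 5 0 0 3 0 0 0; 5 0 0 3 0 0 0; 5 0 0 1.1 0 0 0; 5 0 0 0 0 0 0; 5 0 0 0 0 0 0")

```text
t: 15.08
tcp_pos: [541.5, -51.9, 100.4]
tool_rot: [[-0.303, 0.953, 0.0], [0.953, 0.303, -0.0], [-0.0, 0.0, -1.0]]
force: [0.3, -0.5, 1.4]
gripper_width: 49.6
grasp_force: 0.0
```

Call:
arm_command(increments="1 0 0 0 0 0 0; 1 0 0 0 0 0 0; 1 0 0 0 0 0 0; 1 0 0 0 0 0 0; 1 0 0 0 0 0 0; 1 0 0 0 0 0 0; 1 0 0 0 0 0 0; 1 0 0 0 0 0 0", squeeze=40)

```text
t: 15.75
tcp_pos: [541.5, -52.0, 100.2]
tool_rot: [[-0.303, 0.953, 0.001], [0.953, 0.303, -0.0], [-0.0, 0.001, -1.0]]
force: [-0.1, -0.6, 2.9]
gripper_width: 16.3
grasp_force: 40.0
```

```bash
cat >> h.py <<'E'
def Rtilt(yaw,t):
    t=math.radians(t);D=Rdown(yaw);r=D[:,1];Z=np.array([0,0,1.]);z=-Z*math.cos(t)+r*math.sin(t);y=r*math.cos(t)+Z*math.sin(t);return np.c_[np.cross(y,z),y,z]
E
python3 - <<'E'
from h import *
D=Rdown(21.8)
plan(1,([460,184,260],D),v=30,w=5)
plan(1,([460,184,260],D),([460,184,260],Rtilt(21.8,45)),v=30,w=5)
E
```

```text
1 2.50 -0.06 -1.60 0.0 0.0 -0.4; 1 2.50 -0.04 -1.60 0.0 0.0 -0.4; 1 2.50 -0.02 -1.60 0.0 0.0 -0.4; 1 2.50 -0.01 -1.60 0.0 0.0 -0.4; 1 2.50 0.01 -1.60 0.0 0.0 -0.4; 1 2.50 0.03 -1.60 0.0 0.0 -0.4; 1 2.50 0.05 -1.60 0.0 0.0 -0.4; 1 2.50 0.07 -1.60 0.0 0.0 -0.4; 1 2.50 0.08 -1.60 0.0 0.0 -0.4; 1 2.49 0.10 -1.60 0.0 0.0 -0.4 

1 2.50 -0.06 -1.60 0.0 0.0 -0.4; 1 2.50 -0.04 -1.60 0.0 0.0 -0.4; 1 2.50 -0.02 -1.60 0.0 0.0 -0.4; 1 2.50 -0.01 -1.60 0.0 0.0 -0.4; 1 2.50 0.01 -1.60 0.0 0.0 -0.4; 1 2.50 0.03 -1.60 0.0 0.0 -0.4; 1 2.50 0.05 -1.60 0.0 0.0 -0.4; 1 2.50 0.07 -1.60 0.0 0.0 -0.4; 1 2.50 0.08 -1.60 0.0 0.0 -0.4; 1 2.49 0.10 -1.60 0.0 0.0 -0.4; 1 0.00 0.00 0.00 -5.0 -0.0 0.0; 1 0.00 0.00 0.00 -5.0 -0.0 0.0 

1 0.00 0.00 0.00 -5.0 -0.0 0.0; 1 0.00 0.00 0.00 -5.0 -0.0 0.0; 1 0.00 0.00 0.00 -5.0 -0.0 0.0; 1 0.00 0.00 0.00 -5.0 -0.0 0.0; 1 0.00 0.00 0.00 -5.0 -0.0 0.0; 1 0.00 0.00 0.00 -5.0 -0.0 0.0; 1 0.00 0.00 0.00 -5.0 -0.0 0.0
```

Call:
arm_command(increments="1 0 0 -1.5 0 0 0; 1 0 0 -2.5 0 0 0; 1 0 0 -3 0 0 0; 1 0 0 -3 0 0 0; 1 0 0 -3 0 0 0; 1 0 0 -3 0 0 0; 1 0 0 0 0 0 0; 1 0 0 0 0 0 0; 1 0 0 0 0 0 0")

```text
t: 16.5
tcp_pos: [540.7, -51.9, 258.7]
tool_rot: [[-0.303, 0.953, -0.001], [0.953, 0.303, 0.0], [0.001, -0.001, -1.0]]
force: [-0.6, 0.1, -0.9]
gripper_width: 16.2
grasp_force: 40.0
```

Run:
```python
from h import *
p=get_image('side');q=get_image('scene')
cv2.imwrite('pics/c4.png',np.hstack([cv2.resize(p['pixels'][60:230,270:420],(380,430)),cv2.resize(q['pixels'][60:230,270:420],(380,430))])[:,:,::-1])
D=Rdown(21.8)
plan(1,([460,184,260],D),v=30,w=5)
```

```text
1 2.77 -0.06 -0.02 -0.0 -0.0 -0.5; 1 2.77 -0.03 -0.02 -0.0 -0.0 -0.5; 1 2.77 -0.01 -0.03 -0.0 -0.0 -0.5; 1 2.77 0.01 -0.03 -0.0 -0.0 -0.5; 1 2.77 0.03 -0.03 -0.0 -0.0 -0.5; 1 2.77 0.06 -0.03 -0.0 -0.0 -0.5; 1 2.77 0.08 -0.03 -0.0 -0.0 -0.5; 1 2.77 0.10 -0.03 -0.0 -0.0 -0.5; 1 2.76 0.12 -0.03 -0.0 -0.0 -0.5
```

View pics/c4.png

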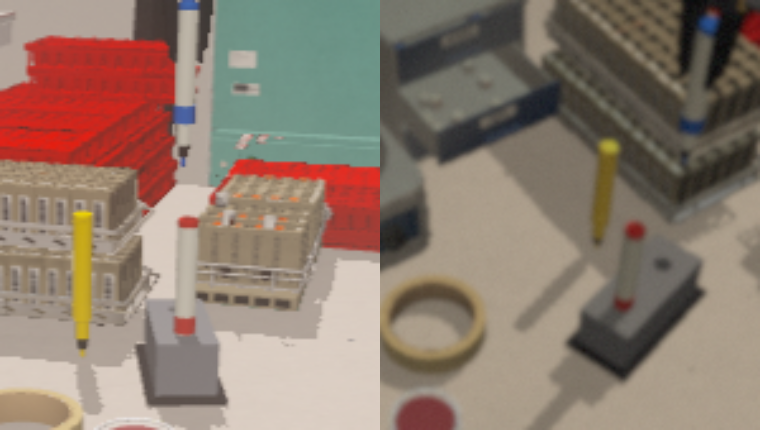

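The crops show blue held upright with its nib well above the dock, and the red marker untouched. Next: transit, then tilt.

Call:
arm_command(increments="1 0 0 -1.0 0 0 0; 1 2.3 0 0 0 0 -0.5; 1 2.8 0 0 0 0 -0.5; 1 2.8 0 0 0 0 -0.5; 1 2.8 0 0 0 0 -0.5; 1 2.8 0 0 0 0 -0.5; 1 2.8 0.1 0 0 0 -0.5; 1 2.8 0.1 0 0 0 -0.5; 1 2.8 0.1 0 0 0 -0.5; 1 2.9 0.1 0 0 0 -0.5; 1 0 0 0 0 0 0")

```text
t: 17.52
tcp_pos: [459.7, 186.3, 269.4]
tool_rot: [[-0.381, 0.925, -0.002], [0.925, 0.381, 0.002], [0.002, -0.001, -1.0]]
force: [0.4, -0.5, 0.4]
gripper_width: 16.2
grasp_force: 40.0
```

Call:
arm_command(increments="1 0 0 0 -3 0 0; 1 0 0 0 -5 0 0; 1 0 0 0 -5 0 0; 1 0 0 0 -5 0 0; 1 0 0 0 -5 0 0; 1 0 0 0 -5 0 0; 1 0 0 0 -5 0 0; 1 0 0 0 -5 0 0; 1 0 0 0 -5 0 0; 1 0 0 0 -2 0 0; 1 0 0 0 0 0 0; 1 0 0 0 0 0 0")

```text
t: 18.52
tcp_pos: [461.2, 182.3, 269.2]
tool_rot: [[-0.376, 0.656, 0.654], [0.927, 0.266, 0.265], [-0.0, 0.706, -0.708]]
force: [0.3, -0.0, -0.9]
gripper_width: 16.2
grasp_force: 40.0
```

Run:
```python
from h import *
o=get_obs();R=o['tool_rot'];print(o['tcp_pos'],R.round(3).tolist(),o['q'].round(2),o['grasp_force'])
nib=o['tcp_pos']+86*R[:,2];print('nib',nib)
plan(1,(o['tcp_pos']+np.array([516.3,206.5,80])-nib,R),v=20)
```

```text
[461.23130448 182.33776399 269.23599019] [[-0.376, 0.656, 0.654], [0.927, 0.266, 0.265], [-0.0, 0.706, -0.708]] [ 0.18 -0.81  2.41  0.2   0.78 -0.29] 39.99947927892208
nib [517.51512878 205.14831236 208.34420087]
1 0.02 -1.30 1.29 0.0 0.0 0.0; 1 0.02 -1.30 1.29 0.0 0.0 0.0; 1 0.02 -1.30 1.29 0.0 0.0 0.0; 1 0.02 -1.30 1.29 0.0 0.0 0.0; 1 0.02 -1.30 1.29 0.0 0.0 0.0; 1 0.02 -1.30 1.29 0.0 0.0 0.0; 1 0.02 -1.30 1.29 0.0 0.0 0.0
```

Call:
arm_command(increments="1 0 -1.3 1.3 0 0 0; 1 0 -1.3 1.3 0 0 0; 1 0 -1.3 1.3 0 0 0; 1 0 -1.3 1.3 0 0 0; 1 0 0 0 0 0 0")

```text
t: 18.93
tcp_pos: [459.9, 182.6, 191.2]
tool_rot: [[-0.377, 0.661, 0.649], [0.926, 0.268, 0.265], [0.001, 0.701, -0.713]]
force: [-0.7, -0.4, -1.0]
gripper_width: 16.5
grasp_force: 40.0
```

Run:
```python
from h import *
o=get_obs();R=o['tool_rot'];print(o['q'].round(2),R[:,2],'nib',o['tcp_pos']+86*R[:,2])
```

```text
[ 0.19 -0.76  2.51  0.24  0.64 -0.34] [ 0.64877276  0.26499259 -0.71335323] nib [515.71924227 205.351179   129.8843813 ]
```

Call:
arm_command(increments="1 0 -1.2 1.2 0 0 0; 1 0 -1.2 1.2 0 0 0; 1 0 -0.9 0.9 0 0 0; 1 0 -0.2 0.3 0 0 0; 1 0 0 0 0 0 0; 1 0 0 0 0 0 0; 1 0 0 0 0 0 0; 1 0 0 0 0 0 0; 1 0 0 0 0 0 0")

```text
t: 19.68
tcp_pos: [462.7, 183.3, 147.3]
tool_rot: [[-0.377, 0.654, 0.656], [0.926, 0.266, 0.267], [-0.0, 0.708, -0.706]]
force: [-0.3, 0.1, -1.5]
gripper_width: 16.6
grasp_force: 40.0
```

Run:
```python
from h import *
o=get_obs();R=o['tool_rot'];print(o['t'],o['q'].round(2),R[:,2],'nib',o['tcp_pos']+86*R[:,2],o['grasp_force'],abs(o['joint_velocities']).max())
p=get_image('side');q=get_image('scene');print(proj(p,o['tcp_pos']+86*R[:,2]),proj(q,o['tcp_pos']+86*R[:,2]))
cv2.imwrite('pics/c5.png',np.hstack([cv2.resize(p['pixels'][130:290,260:420],(390,390)),cv2.resize(q['pixels'][120:280,220:380],(390,390))])[:,:,::-1])
```

```text
19.6833 [ 0.19 -0.69  2.56  0.29  0.52 -0.39] [ 0.65632287  0.26655527 -0.70582475] nib [519.11619721 206.23095301  86.62377321] 39.999263137578964 0.007634711348252264
[322.54183376 210.33646773] [286.13455129 212.6050294 ]
```

View pics/c5.png

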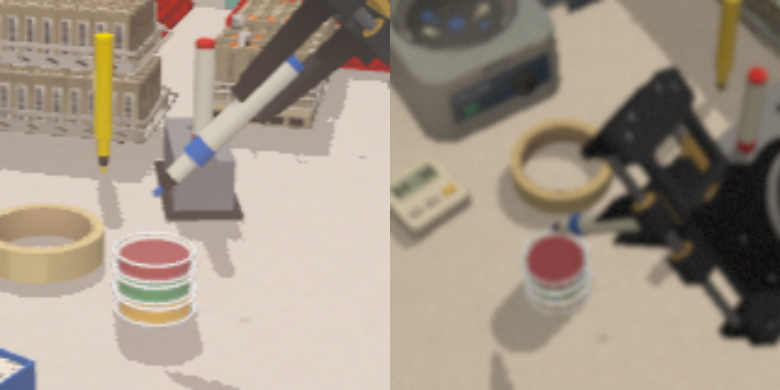

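Run:
```python
from h import *
p=get_image('side');q=get_image('scene');print(tri((p,324.4,208),(q,288.5,213.3)))
```

```text
[515.40720355 203.7224444   89.21145236]
```

Call:
arm_command(increments="1 0 -0.8 0.6 0 0 0; 1 0 -0.4 0.4 0 0 0; 1 0 0 0 0 0 0; 1 0 0 0 0 0 0; 1 0 0 0 0 0 0; 1 0 0 0 0 0 0; 1 0 0 0 0 0 0; 1 0 0 0 0 0 0; 1 0 0 0 0 0 0; 1 0 0 0 0 0 0")

```text
t: 20.72
tcp_pos: [460.9, 182.7, 130.6]
tool_rot: [[-0.377, 0.655, 0.655], [0.926, 0.266, 0.266], [-0.0, 0.707, -0.707]]
force: [-0.3, 0.0, -0.8]
gripper_width: 16.3
grasp_force: 40.0
```

Run:
```python
from h import *
o=get_obs();R=o['tool_rot'];nib=o['tcp_pos']+86*R[:,2];print(o['t'],o['q'].round(2),R[:,2],'nib',nib,o['grasp_force'],abs(o['joint_velocities']).max())
print(dict(tilt=math.degrees(math.acos(-R[2,2]))))
print(hand_in())
```

```text
20.7167 [ 0.18 -0.67  2.58  0.31  0.48 -0.42] [ 0.65523959  0.26635697 -0.70690526] nib [517.23037085 205.58982596  69.77775207] 39.99924033880234 0.0012568422033355895
{'tilt': 45.016326781250356}
the job is handed in; nothing more can be done
None
```

I stacked green on amber and red on green, then handed in with the blue marker held at about 45° and its nib about 22 mm above the middle of the red lid; the hand-in returned no verdict.

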